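# Index the rotary table to its next hole

### The arm

A 6-joint arm with a two-finger parallel gripper is mounted at the origin on a cart in front of the work surface, level with it; the furniture and walls round the work are solid. World frame = base frame: x ahead of the robot, y to its left, z up, the work surface at z = 0. Lengths are in m, angles in rad, forces in N, time in s.
With the tool pointing down it reaches from about 0.35 to 0.975 m from the base axis. Payload 4.9 kg.
Tool frame: the origin (TCP) lies at the very end of the fingers, on their centre line; the grasp point (between the pads) lies 19 mm behind it (ctrl.pinch_z is the distance from the TCP to the grasp point, in m); z points along the fingers, y is the direction in which the jaws open and shut (so a half turn about z gives the same grasp; the last joint's range is limited). The gripper opens to 85 mm and grips with 20 to 120 N. Pads are 22 mm wide; open, the fingers measure 114 mm over their backs; the gripper's body (76 mm by 85 mm) begins 54 mm behind the grasp point. The pads swing forward as they close: fully open they stand 13 mm farther back than shut.
Start: joints at [1.045, 0.053, 1.613, -0, 1.476, -0.119], TCP at [0.247, 0.574, 0.211] pointing down, gripper open.
Joint ranges: [-3.01, 3.01], [-1.01, 2.22], [0.06, 2.58], [-1.02, 4.17], [0.09, 2.62], [-3.14, 3.14]. Speed limits (rad/s): [2.57, 2.57, 3.14, 3.14, 3.14, 3.14].

### API

Orientations are given as a rotation vector (axis times angle).
In Python, from station import ctrl gives the robot as it stands.
- The arm moves only by the tool carry_out, never from a script. Its argument "series" is a list of rows, each a list of 7 numbers: the shift along the world's x, y, z each as a share of 0.025 m, from -1 to 1, then the turn, a rotation vector about the world's x, y, z each as a share of 0.1 rad, from -1 to 1, then the opening, from 0 (shut) to 1 (fully open). A call has 1 to 12 rows; each row shifts and turns the commanded pose from where the row before left it; what a row does not reach is not made up. A row lasts 1/10 s, in which the tool goes at most 50 mm and 8.59 degrees, less where a joint would pass 70% of its speed; a pose out of reach is approached as far as the arm can. A call with a number of a shift or a turn outside -1 to 1 is refused whole. A call with a gripper value outside its range is refused whole. The fingers move at their own pace and stop on an object; "grip_force" is the grip in N (left out, the last holds). Time passes only in rows, so rows that do not move let the fingers close. It gives the time, the measured TCP pose, the force and the opening at its end, in the units of the state.
- ctrl.get_obs(): the state, without advancing time (a new reading comes with each control period).
- ctrl.get_image(name): name is "side" or "top" or "wrist"; returns a dict with "frame" (480x640x3 uint8, blue, green, red), "fx", "fy", "cx", "cy" (pixels), "k1" (the pictures are not rectified: a ray, as slopes to the right and down, at radius r is drawn at 1 + k1 r^2 times it, then the intrinsics apply), "R" (3x3) and "t" (3): a world point X has camera coordinates R X + t; the wrist camera has in their place "hand_eye" (4x4, takes a point from camera to tool coordinates, whose origin is the TCP and whose axes are the flange's). Camera axes: x right, y down, z forward; pixel columns grow to the right and rows downward; lengths in m; the calibration is good to about 2 mm. A picture is of the moment at which its call begins: read the wrist's pose just before it. There is no depth.
- ctrl.finish_job(): hands the job in, once; it reports no verdict.
Trained networks look in a picture, given as the dict that the camera call returned (one of the last four; its "shot" number tells which), for a name from the list of things; names that differ only in an ending like _2 or _b are one class to them, and where a whole thing is asked for, a point or a joint stands for the part that bears it (a point fixed in the world has none). Each returns a list of dicts, best first, with "p" (0 to 1); they miss things now and then, are a little off and sometimes report something else, mostly with a low value. They report only what shows in the picture. A call takes as long as a camera call.
- ctrl.trace(picture, name): "mask" (480x640 bool, what is visible of it) and "rect" ([left, top, width, height] as shares, 0 to 1, of the picture: columns of its width, rows of its height, round what is visible of it).
- ctrl.mark_of(picture, name): "position" ([column, row] as shares, 0 to 1, of the picture: columns of its width, rows of its height: a listed point, or the origin of a listed thing).
The state is a dict: "t": time; "q": joint angles; "dq": joint speeds; "effort": joint torques, N m; "tool_pos": TCP position; "tool_rot": TCP orientation; "contact_force": force on the tool from outside, world axes, zero at the start; "wrist_torque": the same for the moment, N m; "opening": finger opening in m.
Only numpy, scipy, OpenCV 4.12 (cv2) and the standard library are available. Lean on these libraries where they do the work, as an engineer would, in place of code of your own. Each camera call takes 0.05 s, during which the arm holds its last target.

### The job

Index the rotary table to its next hole: pull the black knob straight up until the sprung pin is out of the long slot, swing the table counter-clockwise (seen from above), and let the pin drop fully home into the first round hole after the slot, then let go. Do not skip on to the second hole, do not force the pin: land it gently, feel for the hole, and stop pushing as soon as the pin has dropped in. Leave the caliper, the plug gauge and the ring gauge lying near it alone.

Things in the scene. Friction and masses are not known exactly. Their poses are not given: they have to be found in the camera images.
- rotary_table: Small bench rotary table fixed to the plate: dark grey cast base, a disc 160 mm across with an arc-shaped foot out to 132 mm from the pivot, 12 mm high. Origin on the vertical pivot axis at the underside (z = 0). Its x axis points from the pivot to where the index arm stands at joint turntable = 0; z is up. A steel arc plate, the hole ring, lies on the foot.
- ring_zero (a point): Point of the fixed base at 0 degrees on the pin circle (105 mm from the pivot), 24 mm high = top of the steel hole ring. Here the ring has a long curved slot, 12 mm wide; the 10 mm pin can rock about 11 degrees either way in it. Counter-clockwise follow a first round hole, 12 mm, at about 45 degrees and a second at about 80.
- ring_mid (a point): Point of the fixed base at 45 degrees on the pin circle, 24 mm high: the middle of where the first hole can be. The ring is clamped up to 8 degrees (15 mm) off, either way, slot and holes together; this angle is not measured, so find the hole by feel or sight. The ring between slot and first hole is plain: at 26 to 30 degrees the pin can always be set down on it.
- table_top (a point): Centre of the aluminium turntable's top, 42 mm high, on the pivot; 156 mm across. A turned flange (70 mm across, boss up to 73 mm high) is fixed on it. The turntable carries the index arm, a bar 26 mm wide with its top at 40 mm, reaching 119 mm from the pivot; on it stands the pin's housing, 22 mm across (25 mm collar at its foot), top at 60 mm.
- turntable (a joint): Angle of the turntable and its index arm about the pivot, rad, counter-clockwise from above; the arm's direction in the world is the base's x axis turned by this angle. Pushing it round at the knob takes 3 to 6 N while the pin rubs on the ring, more only once the pin is stopped by the side of a hole. 45 degrees is 0.785 rad.
- index_pin (a joint): Height by which the sprung pin is pulled up, m. 0 = fully home (10 mm deep in a slot or hole), 0.010 = its tip rests on the top of the ring, 0.017 = stop. The spring pushes it down with about 5 N at 0 and 8 N at 0.015.
- knob (a point): Centre of the black knurled round knob on top of the pin: upright cylinder 24 mm across and 26 mm high with a red dot on top, 105 mm from the pivot. With the pin home this point is 76 mm above the plate, and the knob spans heights 63 to 89 mm; it rises with the pin. The knob turns with the index arm.
- pin_shaft: Steel shaft of the index pin, 10 mm across, flat-ended, under the knob and through the arm. Its origin is 76 mm straight below the knob's centre. The load on it counts: it rubs on the ring, and meets the side of the hole when pushed on after it has dropped in; it is made for loads up to 25 N.
- caliper: Caliper lying flat near the robot, 75 x 225 x 10 mm, bystander. Origin under its middle.
- plug_gauge: Plug gauge lying flat, 21 x 118 x 21 mm, bystander. Origin under its middle.
- ring_gauge: Ring gauge, 54 mm across, 18 mm high, bystander. Origin under its middle.

How it is judged:
By the outcome, as a careful person would: the job done as asked, in the order asked, and still so for the second after the job is handed in, with the robot touching nothing.
It also fails if it takes over 48 s, if anything falls off the work surface, if the arm or the gripper's body presses on something with over 40 N, if the wrist force passes 120 N, or if a joint passes its speed limit or range.

## Working session

There is one attempt and no reset: what is moved stays moved. The work goes in short steps, Python scripts to look and compute and a tool call to move; the robot and the scene stay as the last step left them, time stands still between calls to the robot, and variables do not carry over. Pictures are saved under pics/ and viewed, and the job is handed in when it is done.

Besides the shell and the picture viewer there is one more tool, called after "Call:" as a command line: name --pt "numbers of a row" for each row, then --argument value for the rest. carry_out: Moves the arm, as the interface text tells. Shift numbers are shares of 0.025 m and turn numbers shares of 0.1 rad, none past 1 either way. Its arguments: {"type":"object","properties":{"series":{"type":"array"},"grip_force":{"type":"number"}},"required":["series"]}

```bash
mkdir -p pics; ls
python3 - <<'E'
from station import ctrl
import cv2
o=ctrl.get_obs();print(o)
for n in ["top","side"]:
    im=ctrl.get_image(n);cv2.imwrite(f"pics/{n}0.png",im["frame"])
    print(n,{k:im[k] for k in im if k!="frame"})
    for w in ["knob","rotary_table","table_top","ring_zero","ring_mid","pin_shaft"]:
        try: print(w,ctrl.mark_of(im,w)[:2])
        except Exception as e: print(w,e)
print(ctrl.pinch_z)
E
```

```text
pics
{'t': 0.0, 'q': array([ 1.04498901e+00,  5.33740960e-02,  1.61433734e+00,  7.62972323e-06,
        1.47596419e+00, -1.19015391e-01]), 'dq': array([ 6.83095850e-04,  9.42059041e-04,  2.45009391e-03,  2.52330566e-04,
        8.56769010e-05, -1.46156917e-03]), 'effort': array([-1.09400153e-03, -3.93686914e+01, -3.70174491e+01, -2.15671839e-04,
        7.05293191e-03, -7.60862413e-07]), 'tool_pos': array([0.2469561 , 0.57340656, 0.20932648]), 'tool_rot': array([-0.63445661, -3.07617748,  0.00309889]), 'contact_force': array([-0.03354024,  0.57181123, -0.23293242]), 'wrist_torque': array([0.03553508, 0.01630788, 0.02920603]), 'opening': 0.08540006076120205}
top {'fx': 619.3258432509087, 'fy': 619.3258432509087, 'cx': 313.77487545397753, 'cy': 230.8507323265363, 'k1': -0.10393843903630817, 'R': array([[ 0.00463954, -0.99996322, -0.00721295],
       [-0.99695661, -0.00406403, -0.07785249],
       [ 0.07782031,  0.0075522 , -0.9969388 ]]), 't': array([-0.0648592 ,  0.50213571,  1.060991  ]), 'shot': 1}
knob [{'position': [0.3291, 0.4562], 'p': 0.57}]
rotary_table [{'position': [0.3736, 
[... 210 characters left out ...]
, 'p': 0.8}]
pin_shaft []
side {'fx': 470.68216639033915, 'fy': 470.68216639033915, 'cx': 313.06756127111584, 'cy': 236.4510189265707, 'k1': -0.04962912086978219, 'R': array([[ 0.76577542, -0.6431033 ,  0.00248026],
       [-0.50905005, -0.60849931, -0.6087665 ],
       [ 0.39300898,  0.46491584, -0.79334558]]), 't': array([-0.42229674,  0.24816368,  0.77205846]), 'shot': 2}
knob [{'position': [0.4134, 0.365], 'p': 0.68}]
rotary_table [{'position': [0.4873, 0.3946], 'p': 0.82}]
table_top [{'position': [0.487, 0.3735], 'p': 0.8}]
ring_zero [{'position': [0.413, 0.4021], 'p': 0.9}]
ring_mid [{'position': [0.4422, 0.4421], 'p': 0.66}]
pin_shaft [{'position': [0.4494, 0.4483], 'p': 0.35}]
0.0187
```

View pics/top0.png

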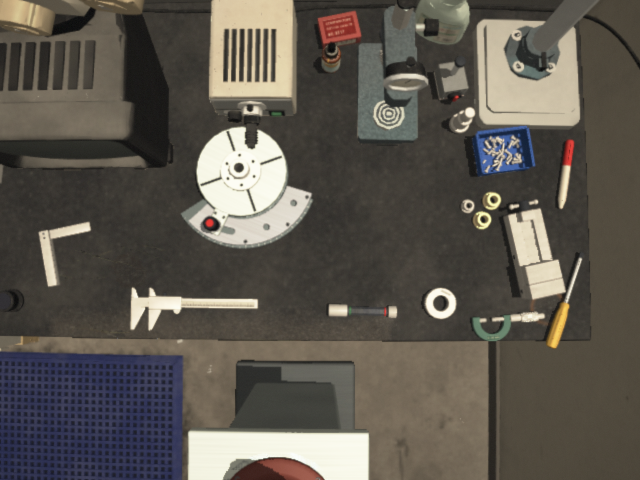

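View pics/side0.png

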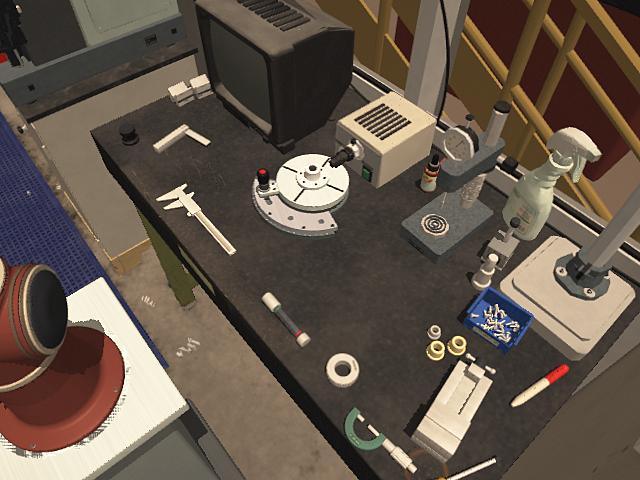

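```bash
cat > h.py <<'E'
import numpy as np, cv2
from scipy.spatial.transform import Rotation as Ro
def ray(im,px):
    K=np.array([[im["fx"],0,im["cx"]],[0,im["fy"],im["cy"]],[0,0,1]])
    u=cv2.undistortPoints(np.array([[px]],float),K,np.array([im["k1"],0,0,0,0.]))[0,0]
    d=im["R"].T@np.array([u[0],u[1],1]); c=-im["R"].T@im["t"]
    return c,d/np.linalg.norm(d)
def at_z(im,px,z):
    c,d=ray(im,px); return c+d*(z-c[2])/d[2]
def tri(obs):
    A=np.zeros((3,3));b=np.zeros(3)
    for im,px in obs:
        c,d=ray(im,px);P=np.eye(3)-np.outer(d,d);A+=P;b+=P@c
    return np.linalg.solve(A,b)
def proj(im,X):
    K=np.array([[im["fx"],0,im["cx"]],[0,im["fy"],im["cy"]],[0,0,1]])
    return cv2.projectPoints(np.array([X],float),cv2.Rodrigues(im["R"])[0],im["t"],K,np.array([im["k1"],0,0,0,0.]))[0].reshape(2)
E
python3 - <<'E'
from station import ctrl
from h import *
ims={n:ctrl.get_image(n) for n in("top","side")}
Z=dict(knob=.076,table_top=.042,ring_zero=.024,ring_mid=.024,rotary_table=0)
for w in Z:
    ob=[]
    for n,im in ims.items():
        r=ctrl.mark_of(im,w)
        if r:
            px=np.array(r[0]["position"])*[640,480];ob.append((im,px));print(w,n,px.round(1),at_z(im,px,Z[w]).round(4))
    if len(ob)==2: print("   tri",tri(ob).round(4))
E
```

```text
knob top [208.4 222.4] [0.5114 0.1121 0.076 ]
knob side [265.  175.6] [0.513  0.1076 0.076 ]
   tri [0.5133 0.1116 0.0726]
table_top top [238.8 169. ] [0.6072 0.0672 0.042 ]
table_top side [312.1 177.3] [0.6055 0.0676 0.042 ]
   tri [0.6067 0.0678 0.0412]
ring_zero top [210.6 222.1] [0.5166 0.1175 0.024 ]
ring_zero side [263.2 194.1] [0.5049 0.1098 0.024 ]
   tri [0.5158 0.1221 0.0065]
ring_mid side [284.6 216.1] [0.5022 0.0323 0.024 ]
rotary_table top [246.7 178.8] [0.597  0.0581 0.    ]
rotary_table side [315.  192.8] [0.6064 0.0587 0.    ]
   tri [0.5986 0.0551 0.008 ]
```

Run:
```python
from station import ctrl
from h import *
im=ctrl.get_image("top")
c=im["frame"][110:260,160:330];cv2.imwrite("pics/topz.png",cv2.resize(c,None,fx=4.5,fy=4.0,interpolation=cv2.INTER_CUBIC))
s=ctrl.get_image("side")
c=s["frame"][140:250,235:365];cv2.imwrite("pics/sidez.png",cv2.resize(c,None,fx=5,fy=5,interpolation=cv2.INTER_CUBIC))
o=ctrl.get_obs();print(Ro.from_rotvec(o["tool_rot"]).as_matrix().round(3))
m=ctrl.trace(im,"knob");print([(r["p"],r["rect"]) for r in m])
m=ctrl.trace(s,"knob");print([(r["p"],r["rect"]) for r in m])
# red dot
for n,i in(("top",im),("side",s)):
    b,g,r=[i["frame"][...,k].astype(int) for k in range(3)]
    k=((r>130)&(g<80)&(b<80))
    ys,xs=np.nonzero(k[140:250,180:330] if n=="top" else k[140:220,240:300])
    px=np.array([xs.mean()+(180 if n=="top" else 240),ys.mean()+140]);print(n,len(xs),px,at_z(i,px,.089))
```

```text
[[-0.918  0.396 -0.   ]
 [ 0.396  0.918 -0.   ]
 [ 0.    -0.    -1.   ]]
[(0.6, [0.3134, 0.4462, 0.0353, 0.0385])]
[(0.75, [0.4064, 0.3469, 0.01, 0.035])]
top 50 [209.36 222.5 ] [0.51001632 0.10812863 0.089     ]
side 22 [262.13636364 171.22727273] [0.50897349 0.11030624 0.089     ]
```

View pics/topz.png

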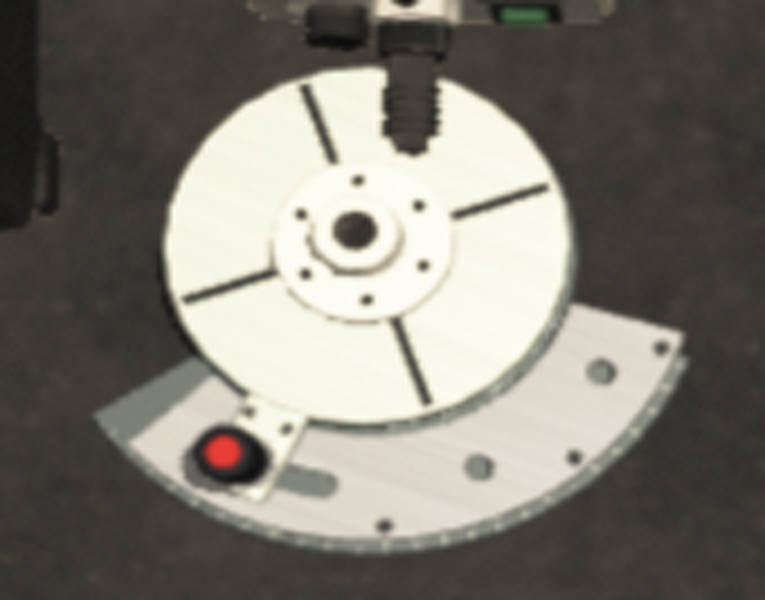

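View pics/sidez.png

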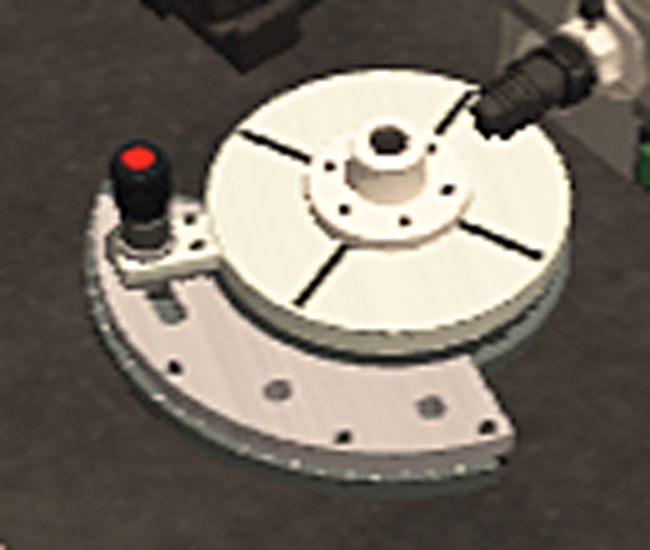

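Run:
```python
from station import ctrl
from h import *
im=ctrl.get_image("top");s=ctrl.get_image("side")
def T(x,y):return (160+(x+.5)/4.5-.5,110+(y+.5)/4-.5)
def S(x,y):return (235+(x+.5)/5-.5,140+(y+.5)/5-.5)
H=[at_z(im,T(479,467),.0235),at_z(s,S(277,390),.0235)]
H2=[at_z(im,T(601,372),.0235),at_z(s,S(431,407),.0235)]
E=[at_z(im,T(334,484),.0235),at_z(s,S(170,322),.0235)]
B=[at_z(im,T(355,230),.073),at_z(s,S(387,140),.073)]
print("H",H,"\nH2",H2,"\nE",E,"\nB",B)
# pivot from disc top ellipse: threshold bright component
for n,i,seed in(("top",im,(225,175)),("side",s,(300,195))):
    r=ctrl.trace(i,"table_top"); 
    for q in r[:2]: print(n,q["p"],q["rect"])
C=np.mean(B,0)
K=np.array([.5100,.1085,0])
for nm,l in(("H",H),("H2",H2),("E",E),("K",[K])):
    for p in l+[np.mean(l,0)]:
        d=(p-C)[:2];print(nm,np.hypot(*d).round(4),(np.degrees(np.arctan2(d[1],d[0]))%360).round(2))
```

```text
H [array([0.50956486, 0.0203999 , 0.0235    ]), array([0.50848982, 0.02237216, 0.0235    ])] 
H2 [array([ 0.55134134, -0.02651363,  0.0235    ]), array([ 0.55100978, -0.02493238,  0.0235    ])] 
E [array([0.50191575, 0.07658807, 0.0235    ]), array([0.49707366, 0.08028701, 0.0235    ])] 
B [array([0.60489361, 0.06364814, 0.073     ]), array([0.60378058, 0.06604635, 0.073     ])]
top 0.82 [0.3023, 0.2627, 0.153, 0.2262]
side 0.94 [0.4028, 0.3225, 0.1433, 0.1144]
H 0.1047 205.13
H 0.1048 203.9
H 0.1048 204.51
H2 0.1056 239.88
H2 0.1044 239.29
H2 0.105 239.59
E 0.1031 173.46
E 0.1084 171.81
E 0.1057 172.61
K 0.1039 155.17
K 0.1039 155.17
```

Call:
carry_out --pt "0.524 -0.93 -0.1 0 0 0 1" --pt "0.524 -0.93 -0.1 0 0 0 1" --pt "0.524 -0.93 -0.1 0 0 0 1" --pt "0.524 -0.93 -0.1 0 0 0 1" --pt "0.524 -0.93 -0.1 0 0 0 1" --pt "0.524 -0.93 -0.1 0 0 0 1" --pt "0.524 -0.93 -0.1 0 0 0 1" --pt "0.524 -0.93 -0.1 0 0 0 1" --pt "0.524 -0.93 -0.1 0 0 0 1" --pt "0.524 -0.93 -0.1 0 0 0 1"

```text
t: 2.7
tool_pos: [0.3788, 0.3405, 0.1857]
tool_rot: [0.634, 3.076, 0.001]
contact_force: [0.3, -0.0, -0.7]
opening: 0.0856
```

Call:
carry_out --pt "0.524 -0.93 -0.1 0 0 0 1" --pt "0.524 -0.93 -0.1 0 0 0 1" --pt "0.524 -0.93 -0.1 0 0 0 1" --pt "0.524 -0.93 -0.1 0 0 0 1" --pt "0.524 -0.93 -0.1 0 0 0 1" --pt "0.524 -0.93 -0.1 0 0 0 1" --pt "0.524 -0.93 -0.1 0 0 0 1" --pt "0.524 -0.93 -0.1 0 0 0 1" --pt "0.524 -0.93 -0.1 0 0 0 1" --pt "0.524 -0.93 -0.1 0 0 0 1" --pt "0 0 0 0 0 0 1" --pt "0 0 0 0 0 0 1"

```text
t: 3.9
tool_pos: [0.5093, 0.1088, 0.1606]
tool_rot: [-0.636, -3.076, -0.001]
contact_force: [0.3, 0.1, -0.2]
opening: 0.0852
```

```bash
cat >> h.py <<'E'
def wr(ctrl):
    o=ctrl.get_obs(); im=ctrl.get_image("wrist")
    M=np.eye(4);M[:3,:3]=Ro.from_rotvec(o["tool_rot"]).as_matrix();M[:3,3]=o["tool_pos"]
    W=M@im["hand_eye"]; im["R"]=W[:3,:3].T; im["t"]=-W[:3,:3].T@W[:3,3]
    return o,im
E
python3 - <<'E'
from station import ctrl
from h import *
o,im=wr(ctrl);cv2.imwrite("pics/w1.png",im["frame"])
print(o["t"],o["tool_pos"],o["q"],o["contact_force"])
b,g,r=[im["frame"][...,k].astype(int) for k in range(3)]
k=((r>130)&(g<80)&(b<80)).astype(np.uint8)
n,l,st,ce=cv2.connectedComponentsWithStats(k)
for i in range(1,n):
    if st[i,4]>30: print(st[i],ce[i],at_z(im,ce[i],.089))
for w,z in (("knob",.076),("table_top",.042)):
    for m in ctrl.mark_of(im,w): 
        px=np.array(m["position"])*[640,480];print(w,m["p"],px,at_z(im,px,z))
E
```

```text
3.9 [0.5092649  0.10884454 0.1605771 ] [ 6.73035533e-02 -1.63078796e-01  1.90466293e+00  5.02449067e-04
  1.40034376e+00 -1.09564186e+00] [ 0.31951076  0.06200902 -0.17704389]
[307 238  21  17 215] [316.01860465 246.94883721] [0.51182143 0.10710188 0.089     ]
knob 0.95 [319.296 237.984] [0.51088752 0.1097706  0.076     ]
knob 0.68 [283.904  13.584] [0.38328689 0.14317974 0.076     ]
table_top 0.65 [312.704 355.296] [0.60579418 0.06367561 0.042     ]
```

View pics/w1.png

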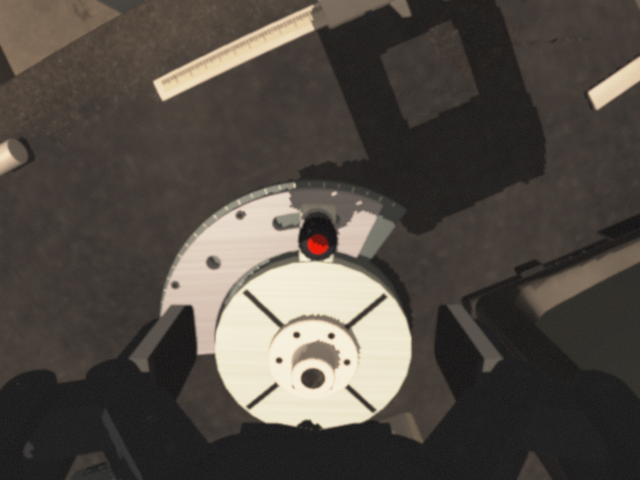

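Call:
carry_out --pt "0.05 -0.015 -0.776 0 0 0 1" --pt "0 0 -0.776 0 0 0 1" --pt "0 0 -0.776 0 0 0 1" --pt "0 0 -0.776 0 0 0 1" --pt "0 0 -0.776 0 0 0 1" --pt "0 0 0 0 0 0 1" --pt "0 0 0 0 0 0 0.6" --grip_force 50

```text
t: 4.75
tool_pos: [0.5103, 0.1092, 0.0638]
tool_rot: [-0.633, -3.077, -0.0]
contact_force: [0.4, 0.4, 0.8]
opening: 0.0733
```

Run:
```python
from station import ctrl
from h import *
o,im=wr(ctrl);cv2.imwrite("pics/w2.png",im["frame"])
print(o["t"],o["tool_pos"],o["contact_force"],o["opening"])
s=ctrl.get_image("side")
c=s["frame"][120:250,215:365];cv2.imwrite("pics/s2.png",cv2.resize(c,None,fx=5,fy=4.6,interpolation=cv2.INTER_CUBIC))
```

```text
4.75 [0.51027975 0.10922409 0.06384432] [0.36634772 0.40169719 0.81380918] 0.07334079800805114
```

View pics/w2.png

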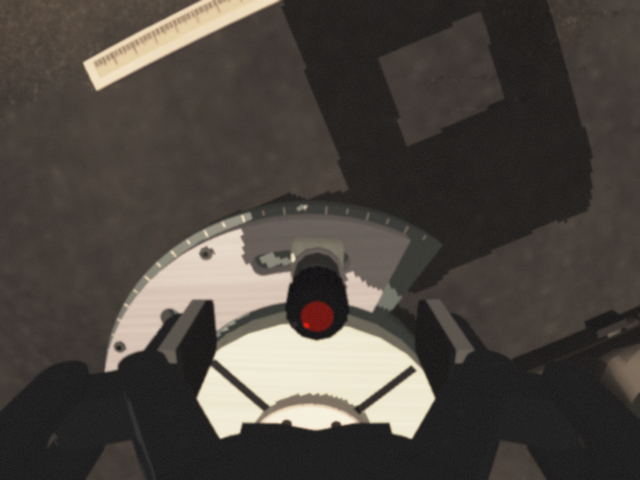

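View pics/s2.png

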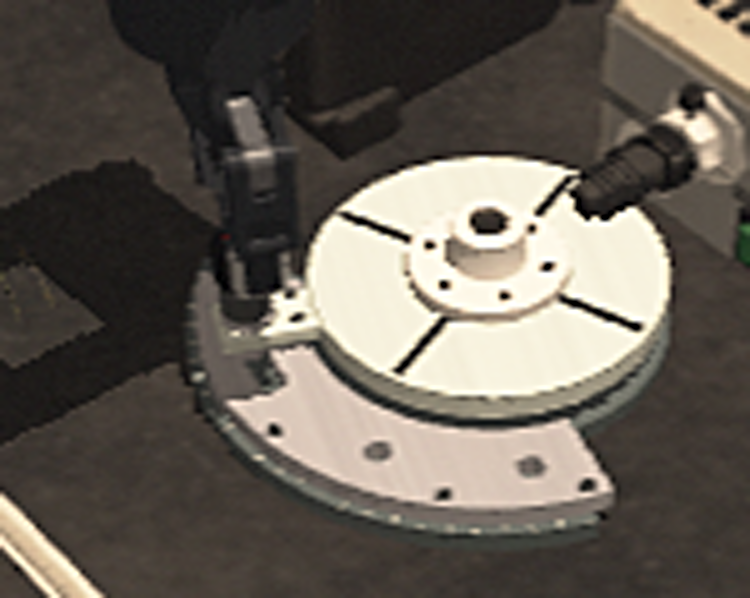

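Call:
carry_out --pt "0 0 0 0 0 0 0.4" --pt "0 0 0 0 0 0 0.3" --pt "0 0 0 0 0 0 0.2" --pt "0 0 0 0 0 0 0.1" --pt "0 0 0 0 0 0 0.1" --pt "0 0 0 0 0 0 0.1" --pt "0 0 0 0 0 0 0.1" --grip_force 50

```text
t: 5.55
tool_pos: [0.5113, 0.1087, 0.0649]
tool_rot: [0.634, 3.076, 0.001]
contact_force: [-2.2, 0.7, 6.4]
opening: 0.0198
```

Run:
```python
from station import ctrl
from h import *
o,im=wr(ctrl);cv2.imwrite("pics/w3.png",im["frame"])
print(o["t"],o["tool_pos"],o["contact_force"],o["wrist_torque"],o["opening"])
```

```text
5.55 [0.51126682 0.1087459  0.06492874] [-2.15133559  0.74623232  6.43270347] [0.14498352 0.29081554 0.05327051] 0.019773975180566367
```

View pics/w3.png

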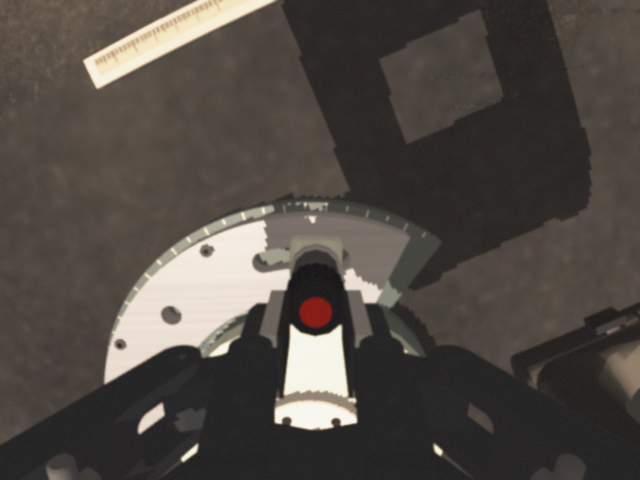

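Call:
carry_out --pt "0 0 0.12 0 0 0 0.1" --pt "0 0 0.12 0 0 0 0.1" --pt "0 0 0.12 0 0 0 0.1" --pt "0 0 0 0 0 0 0.1" --grip_force 60

```text
t: 6.0
tool_pos: [0.5108, 0.1084, 0.0722]
tool_rot: [0.634, 3.076, -0.0]
contact_force: [4.8, -0.0, -6.4]
opening: 0.0188
```

Run:
```python
from station import ctrl
from h import *
o=ctrl.get_obs()
s=ctrl.get_image("side")
c=s["frame"][120:250,215:365];cv2.imwrite("pics/s4.png",cv2.resize(c,None,fx=5,fy=4.6,interpolation=cv2.INTER_CUBIC))
print(o["t"],o["tool_pos"],o["contact_force"],o["wrist_torque"],o["opening"])
```

```text
6.0 [0.51077904 0.10838709 0.07215519] [ 4.77220894 -0.03122078 -6.35054869] [ 0.02788534 -0.94693657  0.07429616] 0.018778306906502437
```

View pics/s4.png

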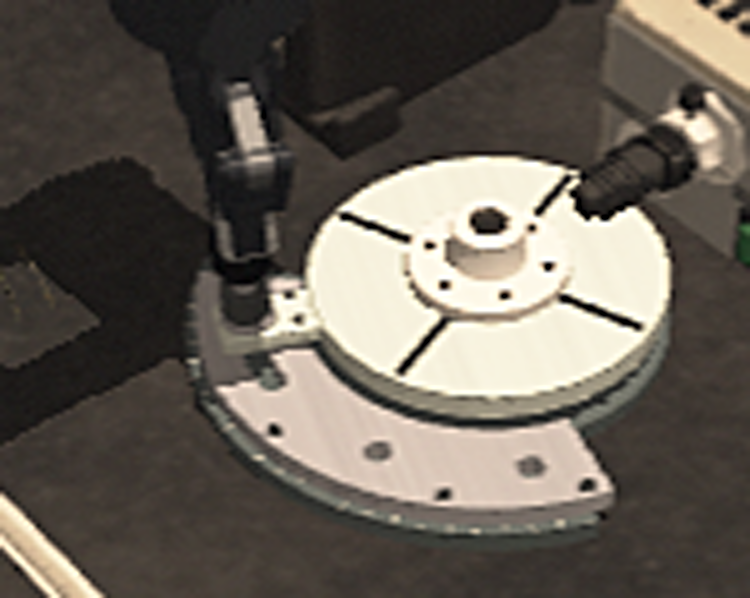

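Call:
carry_out --pt "0.03 0 0.12 0 0 0 0.1" --pt "0 0 0.12 0 0 0 0.1" --pt "0 0 0 0 0 0 0.1"

```text
t: 6.35
tool_pos: [0.5108, 0.1084, 0.0781]
tool_rot: [-0.634, -3.076, 0.001]
contact_force: [3.0, -1.4, -7.8]
opening: 0.0185
```

Run:
```python
from station import ctrl
from h import *
o,im=wr(ctrl);cv2.imwrite("pics/w5.png",im["frame"])
print(o["t"],o["tool_pos"],o["contact_force"],o["wrist_torque"],o["opening"])
C=np.array([.6043,.0648]);d=o["tool_pos"][:2]-C;print(np.hypot(*d),np.degrees(np.arctan2(d[1],d[0])))
```

```text
6.35 [0.51078404 0.10837372 0.07811741] [ 3.04466952 -1.38205857 -7.75883045] [-0.06238209 -0.6538292   0.0230344 ] 0.018488270151031654
0.10316929711300005 155.01685610133103
```

View pics/w5.png

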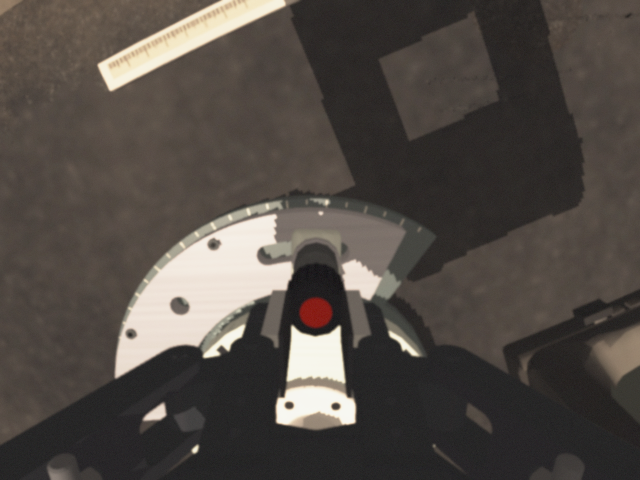

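Run:
```python
import numpy as np
C=np.array([.605,.0645]);p=np.array([.5113,.1085]);d=p-C
for k in range(1,9):
    def R(a): c,s=np.cos(a),np.sin(a);return np.array([[c,-s],[s,c]])
    st=.083
    print(((R(k*st)-R((k-1)*st))@d/.025).round(3))
```

```text
[-0.133 -0.317]
[-0.106 -0.327]
[-0.079 -0.334]
[-0.051 -0.34 ]
[-0.022 -0.343]
[ 0.006 -0.344]
[ 0.034 -0.342]
[ 0.063 -0.338]
```

Call:
carry_out --pt "-0.133 -0.317 0 0 0 0.83 0.1" --pt "-0.106 -0.327 0 0 0 0.83 0.1" --pt "0 0 0 0 0 0 0.1"

```text
t: 6.7
tool_pos: [0.5048, 0.0919, 0.0781]
tool_rot: [-0.378, -3.118, 0.001]
contact_force: [4.4, -0.9, -8.0]
opening: 0.019
```

Call:
carry_out --pt "-0.079 -0.334 0 0 0 0.83 0.1" --pt "-0.051 -0.34 0 0 0 0.83 0.1" --pt "0 0 0 0 0 0 0.1"

```text
t: 7.0
tool_pos: [0.5018, 0.0754, 0.0783]
tool_rot: [-0.121, -3.139, 0.0]
contact_force: [4.3, -0.6, -9.1]
opening: 0.0187
```

Call:
carry_out --pt "0.0 -0.343 0 0 0 0.83 0.1" --pt "0.016 -0.344 0 0 0 0.83 0.1" --pt "0 0 0 0 0 0 0.1"

```text
t: 7.3
tool_pos: [0.5016, 0.0585, 0.078]
tool_rot: [0.138, -3.136, -0.0]
contact_force: [2.3, 0.7, -9.2]
opening: 0.0189
```

Call:
carry_out --pt "0.034 -0.342 0 0 0 0.83 0.1" --pt "0.063 -0.338 0 0 0 0.83 0.1" --pt "0 0 0 0 0 0 0.1"

```text
t: 7.6
tool_pos: [0.5041, 0.0416, 0.078]
tool_rot: [0.397, -3.114, -0.001]
contact_force: [1.4, -0.2, -8.0]
opening: 0.019
```

Run:
```python
from station import ctrl
from h import *
o,im=wr(ctrl);cv2.imwrite("pics/w6.png",im["frame"])
t=ctrl.get_image("top");s=ctrl.get_image("side")
c=s["frame"][120:250,215:365];cv2.imwrite("pics/s6.png",cv2.resize(c,None,fx=5,fy=4.6,interpolation=cv2.INTER_CUBIC))
c=t["frame"][110:260,160:330];cv2.imwrite("pics/t6.png",cv2.resize(c,None,fx=4.5,fy=4,interpolation=cv2.INTER_CUBIC))
print(o["t"],o["tool_pos"],o["contact_force"],o["wrist_torque"],o["opening"])
C=np.array([.605,.0645]);d=o["tool_pos"][:2]-C;print(np.hypot(*d),np.degrees(np.arctan2(d[1],d[0]))%360)
```

```text
7.6 [0.50414035 0.04163837 0.07803105] [ 1.39914284 -0.24740093 -8.00558641] [ 0.12075217 -0.26161188  0.11990888] 0.018968829106677312
0.10341819022771641 192.77130121473
```

View pics/w6.png

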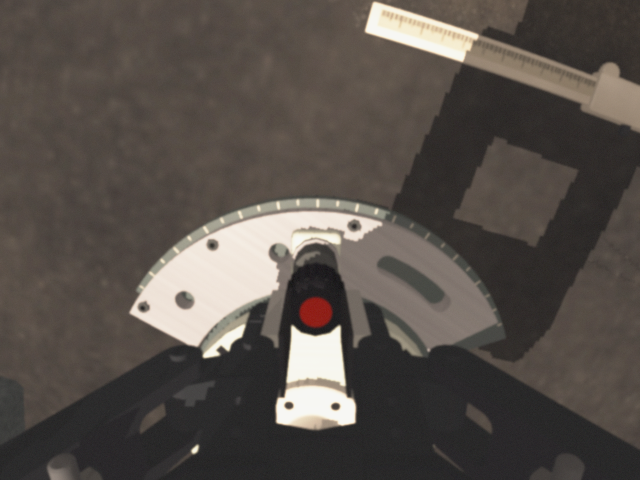

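View pics/s6.png

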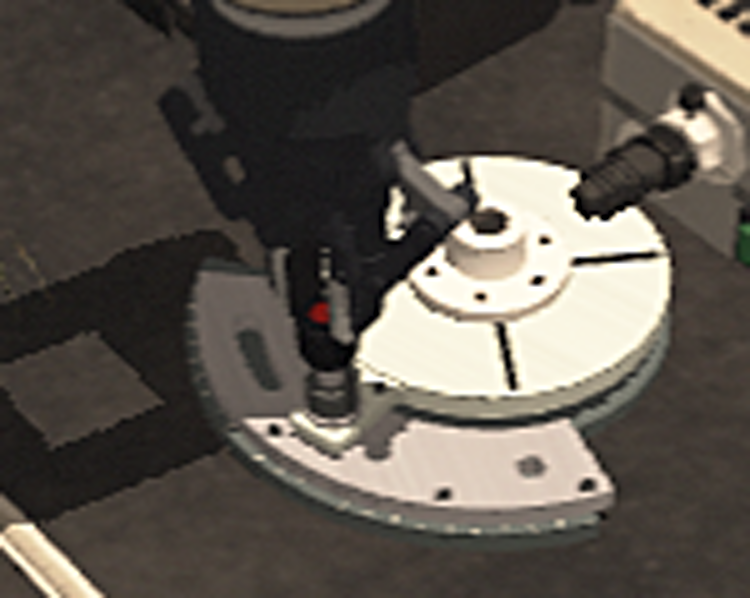

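View pics/t6.png

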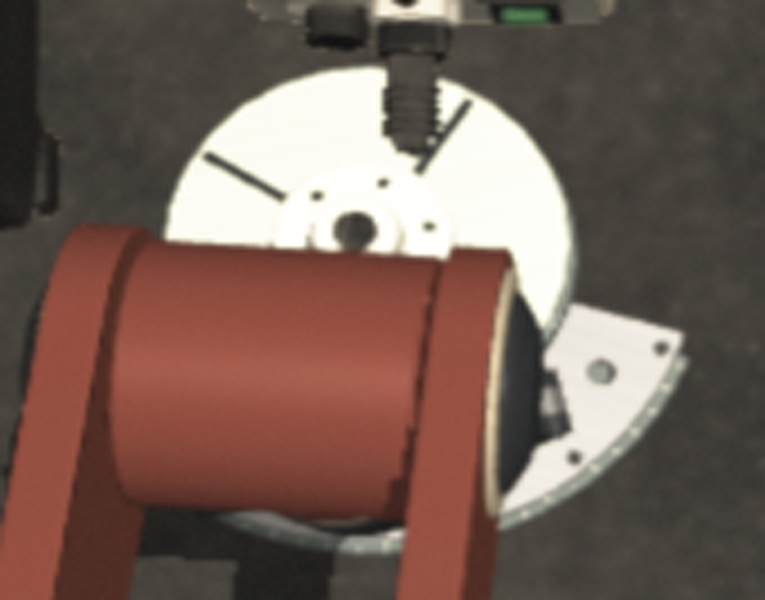

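Call:
carry_out --pt "0 0 -0.04 0 0 0 0.1" --pt "0 0 -0.04 0 0 0 0.1" --pt "0 0 0 0 0 0 0.1"

```text
t: 8.05
tool_pos: [0.5042, 0.0418, 0.0762]
tool_rot: [0.402, -3.114, -0.001]
contact_force: [-1.0, -0.3, -8.5]
opening: 0.0185
```

Call:
carry_out --pt "0 0 -0.04 0 0 0 0.1" --pt "0 0 0 0 0 0 0.1"

```text
t: 8.25
tool_pos: [0.5043, 0.0417, 0.0753]
tool_rot: [0.403, -3.114, -0.001]
contact_force: [-1.3, -0.5, -7.6]
opening: 0.019
```

Call:
carry_out --pt "0 0 -0.03 0 0 0 0.1" --pt "0 0 0 0 0 0 0.1"

```text
t: 8.45
tool_pos: [0.5044, 0.0417, 0.0751]
tool_rot: [0.403, -3.114, -0.001]
contact_force: [-4.9, -0.0, -3.6]
opening: 0.0187
```

Run:
```python
from station import ctrl
from h import *
o,im=wr(ctrl)
print(o["t"],o["tool_pos"],o["contact_force"],o["wrist_torque"],o["opening"])
C=np.array([.605,.0645])
g=im["frame"][220:290,240:330];cv2.imwrite("pics/w7.png",cv2.resize(g,None,fx=8,fy=8,interpolation=cv2.INTER_CUBIC))
for X in [(279,252)]:
    p=at_z(im,X,.0235);print(p,np.hypot(*(p[:2]-C)),np.degrees(np.arctan2(*(p[:2]-C)[::-1]))%360)
```

```text
8.45 [0.50441771 0.04171479 0.0751499 ] [-4.86196974 -0.01394995 -3.59338435] [ 0.20291227  0.87922924 -0.0226948 ] 0.01871255184058678
[0.50891811 0.02076725 0.0235    ] 0.10556648775243445 204.47318545617074
```

View pics/w7.png

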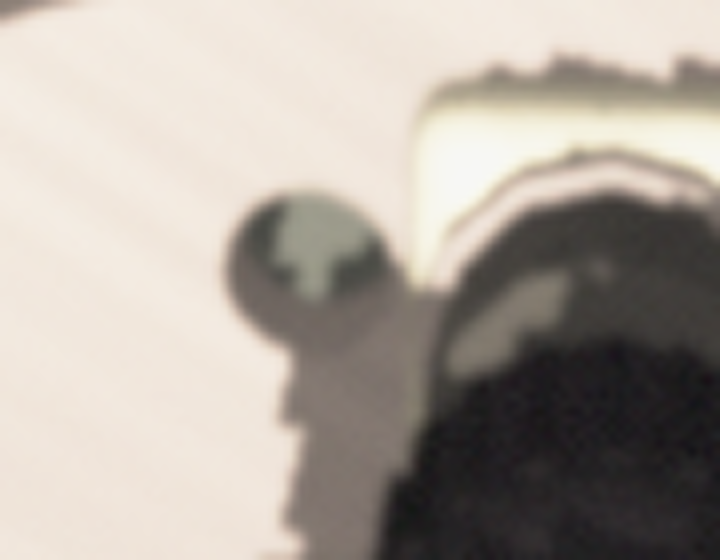

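Call:
carry_out --pt "0.037 -0.21 0 0 0 0.524 0.1" --pt "0.065 -0.207 0 0 0 0.524 0.1" --pt "0 0 0 0 0 0 0.1"

```text
t: 8.8
tool_pos: [0.5075, 0.0309, 0.0752]
tool_rot: [0.565, -3.09, -0.0]
contact_force: [-3.8, 0.6, -4.2]
opening: 0.0187
```

Call:
carry_out --pt "0.049 -0.136 0 0 0 0.349 0.1" --pt "0 0 0 0 0 0 0.1"

```text
t: 9.0
tool_pos: [0.5087, 0.0276, 0.0751]
tool_rot: [-0.618, 3.08, 0.0]
contact_force: [-2.9, 1.0, -4.0]
opening: 0.0188
```

Run:
```python
from station import ctrl
from h import *
o,im=wr(ctrl)
print(o["t"],o["tool_pos"],o["contact_force"],o["wrist_torque"],o["opening"])
C=np.array([.605,.0645]);d=o["tool_pos"][:2]-C;print(np.hypot(*d),np.degrees(np.arctan2(d[1],d[0]))%360)
cv2.imwrite("pics/w8.png",im["frame"])
g=im["frame"][200:350,230:400];cv2.imwrite("pics/w8z.png",cv2.resize(g,None,fx=4,fy=4,interpolation=cv2.INTER_CUBIC))
```

```text
9.0 [0.5087494  0.02764069 0.07513384] [-2.94443414  1.03084599 -3.96488315] [0.20352012 0.65630067 0.08659248] 0.018793055554740985
0.10306690901236774 200.95441526157936
```

View pics/w8z.png

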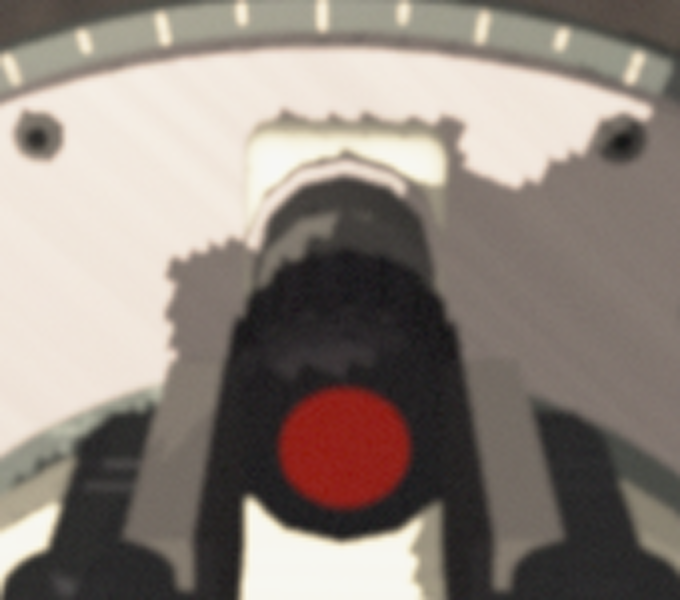

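Call:
carry_out --pt "0.01 -0.027 0 0 0 0.07 0.1" --pt "0.01 -0.027 0 0 0 0.07 0.1" --pt "0 0 0 0 0 0 0.1"

```text
t: 9.35
tool_pos: [0.5092, 0.0265, 0.0751]
tool_rot: [-0.641, 3.075, 0.0]
contact_force: [-4.8, 2.7, -3.1]
opening: 0.0192
```

Call:
carry_out --pt "0.01 -0.027 0 0 0 0.07 0.1" --pt "0 0 0 0 0 0 0.1"

```text
t: 9.55
tool_pos: [0.5095, 0.0257, 0.075]
tool_rot: [-0.652, 3.073, 0.0]
contact_force: [-4.3, 1.9, -1.8]
opening: 0.0185
```

Call:
carry_out --pt "0.01 -0.027 0 0 0 0.07 0.1" --pt "0 0 0 0 0 0 0.1"

```text
t: 9.75
tool_pos: [0.5098, 0.0249, 0.0749]
tool_rot: [-0.663, 3.071, -0.0]
contact_force: [-3.3, 2.2, -2.7]
opening: 0.0186
```

Call:
carry_out --pt "0.011 -0.027 0 0 0 0.07 0.1" --pt "0 0 0 0 0 0 0.1"

```text
t: 9.95
tool_pos: [0.5101, 0.0241, 0.0747]
tool_rot: [-0.673, 3.068, -0.0]
contact_force: [-2.5, 1.6, -3.9]
opening: 0.019
```

Call:
carry_out --pt "0.011 -0.027 0 0 0 0.07 0.1" --pt "0 0 0 0 0 0 0.1"

```text
t: 10.15
tool_pos: [0.5103, 0.0234, 0.0744]
tool_rot: [-0.684, 3.066, -0.001]
contact_force: [-0.2, 0.9, -7.4]
opening: 0.0192
```

Call:
carry_out --pt "0 0 -0.04 0 0 0 0.1" --pt "0 0 0 0 0 0 0.1"

```text
t: 10.35
tool_pos: [0.5103, 0.0234, 0.0735]
tool_rot: [-0.684, 3.066, -0.001]
contact_force: [0.1, 1.2, -8.2]
opening: 0.0188
```

Call:
carry_out --pt "0 0 -0.06 0 0 0 0.1" --pt "0 0 -0.06 0 0 0 0.1" --pt "0 0 0 0 0 0 0.1"

```text
t: 10.65
tool_pos: [0.5103, 0.0234, 0.0707]
tool_rot: [-0.684, 3.066, -0.001]
contact_force: [0.7, 0.8, -7.3]
opening: 0.0191
```

Call:
carry_out --pt "0 0 -0.06 0 0 0 0.1" --pt "0 0 -0.06 0 0 0 0.1" --pt "0 0 0 0 0 0 0.1"

```text
t: 10.95
tool_pos: [0.5103, 0.0234, 0.0678]
tool_rot: [-0.684, 3.066, -0.001]
contact_force: [-0.0, -0.6, -6.7]
opening: 0.0188
```

Call:
carry_out --pt "0 0 -0.05 0 0 0 0.1" --pt "0 0 -0.05 0 0 0 0.1" --pt "0 0 0 0 0 0 0.1"

```text
t: 11.25
tool_pos: [0.5104, 0.0235, 0.0654]
tool_rot: [-0.684, 3.066, -0.001]
contact_force: [-0.2, -1.1, -4.9]
opening: 0.0189
```

Call:
carry_out --pt "0 0 -0.03 0 0 0 0.1" --pt "0 0 0 0 0 0 0.1"

```text
t: 11.45
tool_pos: [0.5105, 0.0235, 0.0652]
tool_rot: [-0.684, 3.066, -0.001]
contact_force: [-3.4, -0.1, -0.6]
opening: 0.019
```

Call:
carry_out --pt "0 0 0 0 0 0 0.5" --pt "0 0 0 0 0 0 0.8" --pt "0 0 0 0 0 0 0.9" --pt "0 0 0 0 0 0 0.9" --pt "0 0 0 0 0 0 0.9" --pt "0 0 0 0 0 0 0.9"

```text
t: 12.05
tool_pos: [0.5103, 0.0236, 0.0647]
tool_rot: [-0.684, 3.066, -0.0]
contact_force: [-0.5, -0.3, 0.3]
opening: 0.0771
```

Run:
```python
from station import ctrl
from h import *
o,im=wr(ctrl)
print(o["t"],o["tool_pos"],o["contact_force"],o["wrist_torque"],o["opening"])
cv2.imwrite("pics/w9.png",im["frame"])
```

```text
12.05 [0.51034054 0.02361833 0.06471621] [-0.4628118  -0.3239957   0.31103359] [ 0.0102397  -0.01111351  0.0128295 ] 0.077062518105291
```

View pics/w9.png

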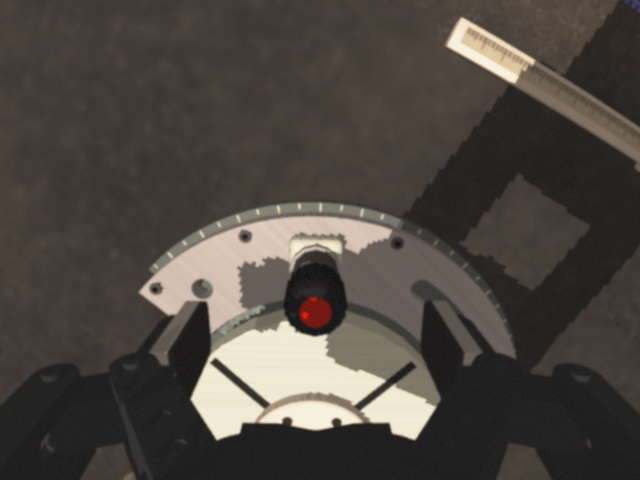

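Fingers are clear of the knob at (316,300). Retracting straight up, then away sideways so the cameras can check.

Call:
carry_out --pt "0 0 0.4 0 0 0 0.9" --pt "0 0 0.8 0 0 0 0.9" --pt "0 0 0.9 0 0 0 0.9" --pt "0 0 0.9 0 0 0 0.9" --pt "0 0 0.9 0 0 0 0.9" --pt "0 0 0.9 0 0 0 0.9" --pt "0 0 0.4 0 0 0 0.9"

```text
t: 12.8
tool_pos: [0.5116, 0.0235, 0.1981]
tool_rot: [-0.683, 3.062, -0.002]
contact_force: [-0.5, -0.5, 0.5]
opening: 0.0772
```

Call:
carry_out --pt "-0.2 0.8 0 0 0 0 0.9" --pt "-0.2 0.8 0 0 0 0 0.9" --pt "-0.2 0.8 0 0 0 0 0.9" --pt "-0.2 0.8 0 0 0 0 0.9" --pt "-0.2 0.8 0 0 0 0 0.9" --pt "-0.2 0.8 0 0 0 0 0.9" --pt "-0.2 0.8 0 0 0 0 0.9" --pt "-0.2 0.8 0 0 0 0 0.9" --pt "-0.2 0.8 0 0 0 0 0.9" --pt "-0.2 0.8 0 0 0 0 0.9" --pt "-0.2 0.8 0 0 0 0 0.9" --pt "0 0 0 0 0 0 0.9"

```text
t: 14.0
tool_pos: [0.4544, 0.2451, 0.1943]
tool_rot: [0.688, -3.065, -0.001]
contact_force: [0.1, 0.3, -0.3]
opening: 0.0768
```

Run:
```python
from station import ctrl
from h import *
o=ctrl.get_obs();print(o["t"],o["tool_pos"],o["contact_force"])
im=ctrl.get_image("top");s=ctrl.get_image("side")
a=cv2.resize(im["frame"][110:260,160:330],(400,353),interpolation=cv2.INTER_CUBIC)
b=cv2.resize(s["frame"][140:250,235:365],(400,353),interpolation=cv2.INTER_CUBIC)
cv2.imwrite("pics/fin.png",np.hstack([a,b]))
ob=[]
for n,i in(("top",im),("side",s)):
    b,g,r=[i["frame"][...,k].astype(int) for k in range(3)]
    k=((r>130)&(g<80)&(b<80)).astype(np.uint8)
    m,l,st,ce=cv2.connectedComponentsWithStats(k)
    for j in range(1,m):
        if 15<st[j,4]<150:
            P=at_z(i,ce[j],.089)
            if abs(P[0]-.51)<.03 and abs(P[1]-.02)<.03: print(n,st[j,4],ce[j],P);ob.append((i,ce[j]))
if len(ob)==2: print(tri(ob))
```

```text
14.0 [0.45435199 0.24511002 0.19429232] [ 0.05921985  0.30598836 -0.31574337]
top 47 [262.06382979 223.44680851] [0.50877564 0.02142192 0.089     ]
side 25 [288.36 195.84] [0.50805853 0.02312871 0.089     ]
[0.50801621 0.02174009 0.09029479]
```

View pics/fin.png

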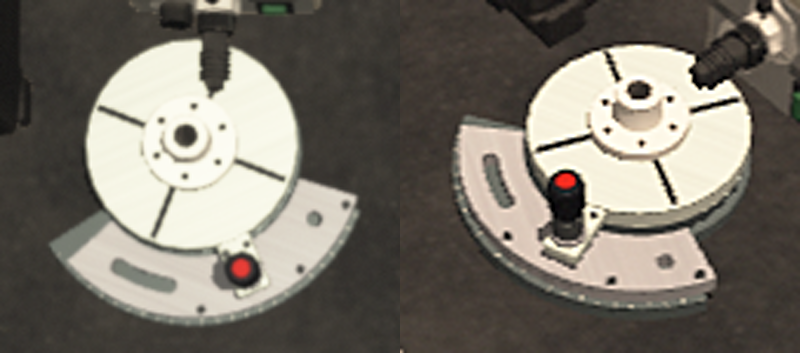

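The index arm sits on the first hole and the second hole shows free. The triangulated dot height is 90 mm (89 expected at home, 99 if the pin were on the ring).

```bash
python3 -c "
from station import ctrl
print(ctrl.finish_job())"
```

```text
the job is handed in; nothing more can be done
None
```

The table is indexed to the first round hole after the slot, with the pin fully home. I released the knob, moved the gripper away and handed the job in at about 14 s of the 48 s.

**What I did**
- I gripped the knob, raised the pin about 13 mm against roughly 8 N of spring, and swung the table about 38° counter-clockwise.
- I set the pin down gently on the plain ring and slid it on in small steps until it was felt to drop, at about 204°. Sight had put the hole at 204.5°.
- I then followed the pin down until it bottomed and the pull on the tool fell to about zero, and let go. Sideways force stayed around 5 N throughout.

**Last checks**
- **Depth:** the red dot on the knob measured 90 mm high. It should be 89 mm with the pin home and 99 mm with it resting on the ring.
- **Position:** the knob stands within about 1 mm of where I measured the first hole, and the pictures show the slot and the second hole empty.
- **Robot:** it is touching nothing, with about 0.4 N on the wrist sensor, which is noise.
- **Caliper and gauges:** I did not measure the caliper, plug gauge or ring gauge again afterwards. The arm passed well above the bench and never went near them.

**One reading was off:** the gripper showed a 19 mm opening on the 24 mm knob. The lifting force and the pictures showed no sign of slipping.

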